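# Test the mushroom stop of the germination-box conveyor

### The job

Test the conveyor's stop: press the black mushroom button with the two ears down until it latches and stays down by itself, and take the finger away. Then push one of its ears round clockwise (seen from above) until the latch lets go and the button springs back out, and after that press the flat round restart button right down and let it come back. Press firmly but do not slam or force anything, never press restart while the stop is still in, and leave the speed knob and the other things on the bench where they are.

Things in the scene. Friction and masses are not known exactly. Their poses are not given: they have to be found in the camera images.
- stop_pod: grey box 90 x 90 mm, 55 mm high, screwed to the bench, yaw varies; carries the mushroom stop button at the centre of its top. Origin: centre of its underside; z up. With the button at rest (twist 0) the two ears lie along the box's own +x and -x.
- stop_top (a point): centre of the top of the mushroom button, on its axis: 100 mm above the bench when out (45 mm above the box), about 89 mm when latched. The frame turns with the button: x along the ears, z up. The button is a black dome 52 mm across, its underside 24 mm below the top; a fixed collar under it is 38 mm across and 5 mm high.
- ear_a (a point): middle of the upper face of the ear on the button's +x side, 35 mm from the axis, 8 mm below the dome's top. The frame turns with the button: x outward along this ear. The ear reaches out to 44 mm from the axis, is 12 mm wide (along y) and 12 mm high, so its lower face is 20 mm below the dome's top.
- ear_b (a point): the same on the opposite ear, on the button's -x side, 35 mm from the axis (its frame is parallel to ear_a's: x inward).
- stop_push (a joint): how far the mushroom is pressed in, m: 0 out, 0.0135 hard stop. A spring resists with 2.5 N at the top and about 7 N near the end; pressed past about 0.012 with the twist near 0 it latches, and then rests at about 0.0107 when let go.
- stop_twist (a joint): turn of the mushroom and its ears, rad, growing clockwise seen from above: 0 at rest, hard stop at 1.2. A weak spring (0.025 to 0.085 N m) turns it back to 0. While latched, a turn of about 0.4 to 0.6 frees the latch and the button springs straight up 11 mm.
- restart_pod: a like grey box 90 x 90 mm, 55 mm high, screwed to the bench; carries the flat restart button at the centre of its top. Origin: centre of its underside.
- restart_top (a point): centre of the top of the flat restart button, a black disc 32 mm across in an aluminium ring 48 mm across and 12 mm high; the top is 77 mm above the bench (22 mm above the box) when out.
- restart (a joint): how far the restart button is pressed, m: 0 out, 0.006 fully down; springs back; 5 N presses it fully.
- speed (a joint): speed knob (black bar grip, 44 mm across) on a grey box 40 mm high to the right, rad; stands at 0; leave alone.
- sprout_box: clear box 100 x 68 x 55 mm with soil and sprouts, loose; leave alone. Origin: centre of its underside.
- seed_jar: jar 56 mm across, 85 mm high, loose, stands between the two button boxes; leave alone. Origin: centre of its underside.
- beaker: white beaker 66 mm across, 80 mm high, loose; leave alone. Origin: centre of its underside.
- dish: flat white seed dish 90 mm across, 14 mm high, loose; leave alone. Origin: centre of its underside.
- tweezers: steel tweezers about 140 mm long, 9 mm high, loose; leave alone. Origin: under their middle.
- pen: pen 135 mm long, 9 mm thick, loose; leave alone. Origin: under its middle.
There are look-alikes about, which are no part of the job. What is shaped like the restart_pod but purple is not meant. Leave any pink look-alike of the stop_pod alone.

How it is judged:
By the outcome, as a careful person would: the job done as asked, in the order asked, and still so for the second after the job is handed in, with the robot touching nothing.
It also fails if it takes over 48 s, if anything falls off the work surface, if the arm or the gripper's body presses on something with over 40 N, if the wrist force passes 120 N, or if a joint passes its speed limit or range.

### The arm

A 6-joint arm with a two-finger parallel gripper is mounted at the origin on the work surface. World frame = base frame: x ahead of the robot, y to its left, z up, the work surface at z = 0. Lengths are in m, angles in rad, forces in N, time in s.
With the tool pointing down it reaches from about 0.35 to 0.925 m from the base axis. Payload 6.4 kg.
Tool frame: the origin (TCP) lies midway between the tips of the shut fingers; the grasp point (between the pads) lies 19 mm behind it; x points along the fingers, y is the direction in which the jaws open and shut, and the axes are right-handed (so a half turn about x gives the same grasp; the last joint's range is limited). The gripper opens to 94 mm and grips with 3 to 60 N. Pads are 16 mm wide; open, the fingers measure 119 mm over their backs; the gripper's body (75 mm by 177 mm) begins 78 mm behind the grasp point.
Start: joints at [-1.417, 0.245, 1.558, -0, 1.339, -0.174], TCP at [0.209, -0.615, 0.169] pointing down, gripper open.
Joint ranges: [-3.13, 3.13], [-1.02, 2.26], [0.13, 2.54], [-0.95, 4.09], [0.21, 2.88], [-2.74, 2.74]. Speed limits (rad/s): [2.57, 2.57, 3.14, 3.14, 3.14, 3.14].

### API

Orientations are given as a unit quaternion [w, x, y, z].
In Python, from station import robot, vision, job gives the robot as it stands. The module is installed in compiled form; this text tells all that it offers.
- The arm moves only by the tool drive_tool, never from a script. Its argument "increments" is a list of rows, each a list of 3 entries, a list of its own where there are three numbers: the closure, from 0 (fully open) to 1 (shut), then the shift along the tool's x, y, z scaled (see below), then the turn, a rotation vector about the tool's x, y, z scaled (see below). A call has 1 to 12 rows; each row is the pose to reach, as a shift and turn from the pose commanded when the call began, along the tool's axes at that moment, turning the shorter way round; what a row does not reach only later rows make up. The controller multiplies each number of a shift by 0.4 m and each number of a turn by 180 degrees. A row lasts 1/10 s, in which the tool goes at most 50 mm and 8.59 degrees, less where a joint would pass 70% of its speed; a pose out of reach is approached as far as the arm can. A call with a number of a shift or a turn outside -1 to 1 is refused whole. A call with a gripper value outside its range is refused whole. The fingers move at their own pace and stop on an object; "newtons" is the grip in N (left out, the last holds). Time passes only in rows, so rows that repeat a pose let the fingers close. It gives the time, the measured TCP pose, the force and the opening at its end, in the units of the state.
- robot.sense(): the state, without advancing time (a new reading comes with each control period).
- vision.snapshot(name): name is "scene" or "top" or "wrist"; returns (picture, depth): 480x640x3 uint8, red, green, blue; 480x640 float32, m along the optical axis (not along the pixel's ray), 0 where there is no reading.
- vision.calibration(name): a dict with "camera_matrix" (3x3 intrinsics, pixels), "R" (3x3) and "t" (3): a world point X has camera coordinates R X + t. Camera axes: x right, y down, z forward; pixel columns grow to the right and rows downward; lengths in m; the calibration is good to about 2 mm. A picture is of the moment at which its call begins: read the wrist's pose just before it. calibration takes no time and is no camera call; for the wrist camera it gives the pose at the moment of the call.
- job.sign_off(): hands the job in, once; it reports no verdict.
The state is a dict: "clock": time; "joints": joint angles; "joint_velocities": joint speeds; "joint_efforts": joint torques, N m; "ee_pos": TCP position; "orientation": TCP orientation; "ft_force": force on the tool from outside, world axes, zero at the start; "moment": the same for the moment, N m; "width": finger opening in m.
Only numpy, scipy, OpenCV 4.12 (cv2) and the standard library are available. Lean on these libraries where they do the work, as an engineer would, in place of code of your own. Each camera call takes 0.05 s, during which the arm holds its last target. There are 200 camera calls.

## Working session

There is one attempt and no reset: what is moved stays moved. The work goes in short steps, Python scripts to look and compute and a tool call to move; the robot and the scene stay as the last step left them, time stands still between calls to the robot, and variables do not carry over. Pictures are saved under pics/ and viewed, about 8 in all and at most 12, crops included, and the job is handed in when it is done.

Besides the shell and the picture viewer there is one more tool, called after "Request:" as name([rows], argument=value, ...), one row to a line, values as JSON. drive_tool: Moves the arm, as the interface text tells. Its arguments: {"type":"object","properties":{"increments":{"type":"array"},"newtons":{"type":"number"}},"required":["increments"]}

```bash
mkdir -p pics
python3 - <<'E'
from station import robot, vision, job
import cv2,numpy as np
s=robot.sense();print({k:np.round(v,4).tolist() for k,v in s.items()})
for n in("top","scene"):
    p,d=vision.snapshot(n);cv2.imwrite(f"pics/{n}0.png",p[:,:,::-1]);np.savez(f"{n}0.npz",p=p,d=d,**vision.calibration(n))
    c=vision.calibration(n);print(n,(-c["R"].T@c["t"]).round(3))
E
```

```text
{'clock': 0.0, 'joints': [-1.4171, 0.2458, 1.559, -0.0, 1.3387, -0.1741], 'joint_velocities': [0.0001, 0.0002, 0.0013, -0.0004, -0.0015, -0.0014], 'joint_efforts': [0.0001, -41.5837, -31.4606, 0.0686, 0.0332, -0.0001], 'ee_pos': [0.2092, -0.6147, 0.1684], 'orientation': [0.1147, 0.6976, 0.116, -0.6976], 'ft_force': [-0.1201, -0.2159, 0.4177], 'moment': [-0.0053, -0.0013, 0.0029], 'width': 0.0944}
top [0.387 0.    0.884]
scene [1.123 0.127 1.127]
```

View pics/top0.png

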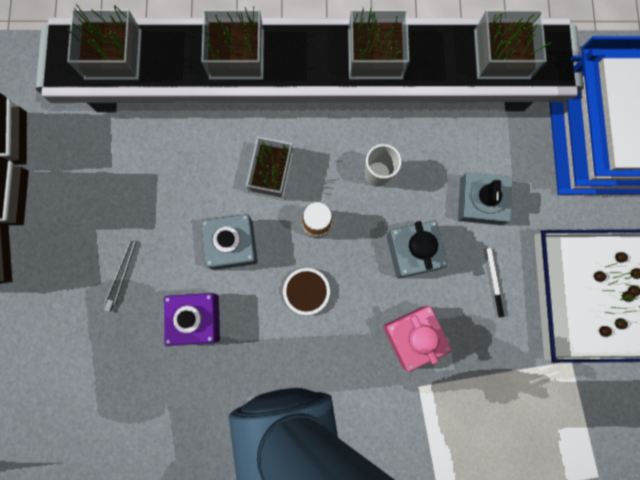

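View pics/scene0.png

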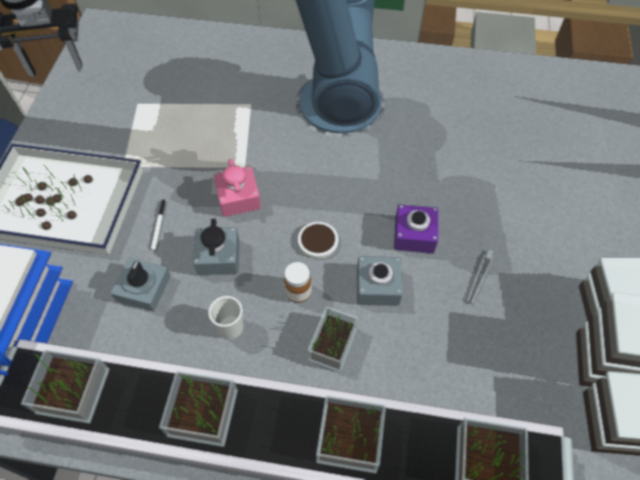

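The top view shows the grey stop pod with its black mushroom at about (423,245) and its ears roughly vertical. The grey restart pod is at (227,239), the jar at (316,219), and the dish at (306,291). Pink and purple look-alikes sit below them.

```bash
cat > h.py <<'E'
import numpy as np,cv2
def ray(z,uv,h):
    K,R,t=z["camera_matrix"],z["R"],z["t"]
    C=-R.T@t; d=R.T@np.linalg.inv(K)@np.array([uv[0],uv[1],1.]); return C+d*(h-C[2])/d[2]
def cloud(z):
    K,R,t=z["camera_matrix"],z["R"],z["t"];d=z["d"]
    v,u=np.mgrid[:480,:640]; P=np.stack([(u-K[0,2])/K[0,0]*d,(v-K[1,2])/K[1,1]*d,d],-1)
    return (P-t)@R
E
python3 - <<'E'
from h import *
for n,boxes in(("top",dict(stop=(385,450,210,285),restart=(195,260,205,275))),("scene",dict(stop=(190,245,210,275),restart=(352,408,245,308)))):
    z=dict(np.load(n+"0.npz"));W=cloud(z)
    for k,(a,b,c,e) in boxes.items():
        g=z["p"].max(2)[c:e,a:b]; P=W[c:e,a:b].reshape(-1,3)
        dark=(g<50).astype(np.uint8); D=dark.ravel()>0
        print(n,k,"maxz",np.percentile(P[:,2],99.5).round(4))
        top=P[(P[:,2]>.052)&(P[:,2]<.058)]; 
        r=cv2.minAreaRect((top[:,:2]*1000).astype(np.float32));print("  box top rect mm",r)
        if k=="stop":
            q=P[(P[:,2]>.068)]
            print("  button rect",cv2.minAreaRect((q[:,:2]*1000).astype(np.float32)))
            d=P[P[:,2]>.0955];print("  dome top mean",d.mean(0).round(4),len(d))
            s=P[(P[:,2]>.084)];c0=d[:,:2].mean(0);rr=np.hypot(*(s[:,:2]-c0).T);ea=s[rr>.029]
            for sg in(1,-1):
                f=ea[(ea[:,0]-c0[0])*sg>0];print("  ear",len(f),f.mean(0).round(4))
        else:
            q=P[P[:,2]>.063];print("  ring rect",cv2.minAreaRect((q[:,:2]*1000).astype(np.float32)))
            n_,l,st,ce=cv2.connectedComponentsWithStats(dark);
            for i in range(1,n_):
                if st[i,4]>60:print("  dark",st[i],ray(z,ce[i]+[a,c],.077).round(4))
    p=z["p"]
z=dict(np.load("top0.npz"));p=z["p"][:,:,::-1]
a=cv2.resize(p[205:290,380:520],None,fx=5,fy=5,interpolation=2);cv2.imwrite("pics/c.png",a)
W=cloud(z)
for nm,uv in dict(jar=(317,214),beaker=(383,160),knob=(491,193),dish=(306,291),penA=(490,250),penB=(501,313)).items():print(nm,W[uv[1],uv[0]].round(3))
E
```

```text
top stop maxz 0.1029
  box top rect mm ((506.54852294921875, -197.34970092773438), (89.63807678222656, 90.28312683105469), 12.026957511901855)
  button rect ((439.91314697265625, -121.18391418457031), (79.79576110839844, 253.00857543945312), 41.24258041381836)
  dome top mean [ 0.5012 -0.1882  0.1329] 482
  ear 133 [ 0.5312 -0.1989  0.0929]
  ear 90 [ 0.4538 -0.1584  0.2766]
top restart maxz 0.0802
  box top rect mm ((522.578125, 156.47659301757812), (89.45771026611328, 90.14926147460938), 7.378514766693115)
  ring rect ((455.5627136230469, 95.31112670898438), (230.19395446777344, 47.27067947387695), 42.405696868896484)
  dark [ 23  26  16  15 193] [0.5226 0.1553 0.077 ]
  dark [19 49 42 15 67] [0.4761 0.1337 0.077 ]
scene stop maxz 0.1033
  box top rect mm ((508.097412109375, -197.8565673828125), (93.47816467285156, 89.09618377685547), 12.693660736083984)
  button rect ((791.192626953125, -38.96598815917969), (741.1576538085938, 50.68216323852539), 29.291156768798828)
  dome top mean [ 0.5356 -0.1833  0.1423] 284
  ear 12 [1.1229 0.1272 1.127 ]
  ear 275 [ 0.4989 -0.201   0.0961]
scene restart maxz 0.0817
  box top rect mm ((524.0590209960938, 156.59832763671875), (91.96490478515625, 88.31027221679688), 7.509663105010986)
  ring rect ((810.5139770507812, 131.09182739257812), (46.33464050292969, 623.106201171875), 85.02729797363281)
  dark [23 21 11 11 89] [0.5274 0.1545 0.077 ]
jar [ 0.565 -0.009  0.086]
beaker [ 0.688 -0.142  0.021]
knob [ 0.606 -0.331  0.072]
dish [0.431 0.012 0.015]
penA [ 0.508 -0.348  0.008]
penB [ 0.386 -0.36   0.012]
```

View pics/c.png

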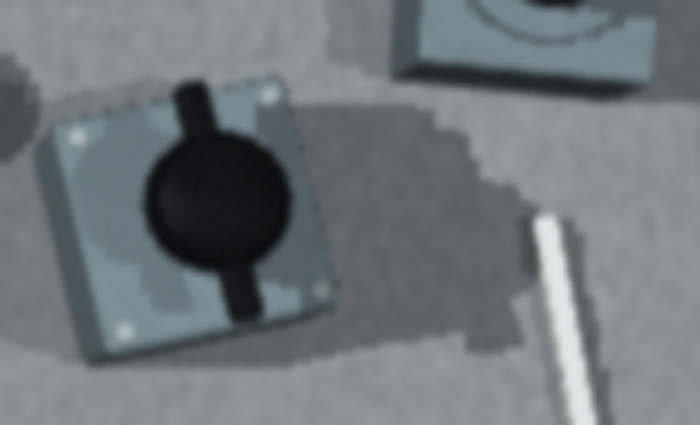

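```bash
cat >> h.py <<'E'
from scipy.spatial.transform import Rotation as Ro
def rows(targets,s=None):
    """targets: (x,y,z,yaw deg of tool z axis); tool x straight down"""
    if s is None:
        from station import robot; s=robot.sense()
    q=s["orientation"];R0=Ro.from_quat([q[1],q[2],q[3],q[0]]);p0=np.array(s["ee_pos"])
    print("now",p0.round(4),"yaw_z",np.degrees(np.arctan2(*R0.as_matrix()[[1,0],2])).round(1),"t",s["clock"],"F",np.round(s["ft_force"],1),"x",R0.as_matrix()[:,0].round(3))
    for x,y,z,a in targets:
        c,n=np.cos(np.radians(a)),np.sin(np.radians(a)); X=np.array([0,0,-1]);Z=np.array([c,n,0]);Y=np.cross(Z,X)
        R=Ro.from_matrix(np.stack([X,Y,Z],1)); 
        print((R0.inv().apply(np.array([x,y,z])-p0)/.4).round(4).tolist(),((R0.inv()*R).as_rotvec()/np.pi).round(4).tolist())
E
python3 - <<'E'
from h import *
rows([(.35,-.4,.17,a) for a in(12.3,-167.7)]+[(.507,-.1975,.13,a) for a in(12.3,-167.7)])
E
```

```text
now [ 0.2092 -0.6148  0.1685] yaw_z -161.2 t 0.1 F [-0.6 -0.1 -0.1] x [-0.     0.002 -1.   ]
[-0.003, -0.395, -0.5062] [-0.964, -0.0008, -0.0001]
[-0.003, -0.395, -0.5062] [0.036, -0.0001, 0.0006]
[0.0977, -0.7478, -1.0407] [-0.964, -0.0008, -0.0001]
[0.0977, -0.7478, -1.0407] [0.036, -0.0001, 0.0006]
```

Request:
drive_tool([
  [1, [-0.003, -0.395, -0.506], [0.036, 0, 0]],
  [1, [-0.003, -0.395, -0.506], [0.036, 0, 0]],
  [1, [-0.003, -0.395, -0.506], [0.036, 0, 0]],
  [1, [-0.003, -0.395, -0.506], [0.036, 0, 0]],
  [1, [-0.003, -0.395, -0.506], [0.036, 0, 0]],
  [1, [-0.003, -0.395, -0.506], [0.036, 0, 0]],
  [1, [-0.003, -0.395, -0.506], [0.036, 0, 0]],
  [1, [0.05, -0.72, -1.0], [0.036, 0, 0]],
  [1, [0.05, -0.72, -1.0], [0.036, 0, 0]],
  [1, [0.05, -0.72, -1.0], [0.036, 0, 0]],
  [1, [0.05, -0.72, -1.0], [0.036, 0, 0]],
  [1, [0.05, -0.72, -1.0], [0.036, 0, 0]],
], newtons=20)

```text
clock: 1.3
ee_pos: [0.4961, -0.2136, 0.1491]
orientation: [-0.075, -0.703, -0.075, 0.703]
ft_force: [-0.2, -0.8, -0.1]
width: 0.0019
```

Request:
drive_tool([
  [1, [0, 0, 0], [0, 0, 0]],
  [1, [0, 0, 0], [0, 0, 0]],
  [1, [0, 0, 0], [0, 0, 0]],
  [1, [0, 0, 0], [0, 0, 0]],
])

```text
clock: 1.7
ee_pos: [0.4947, -0.2156, 0.1495]
orientation: [-0.075, -0.703, -0.075, 0.703]
ft_force: [0.1, 0.2, -0.1]
width: 0.0002
```

Run:
```python
from h import *
from station import vision
a=-167.7
rows([(.507,-.1975,z,a) for z in(.12,.104,.094,.0875,.0868)])
p,d=vision.snapshot("wrist");c=vision.calibration("wrist");np.savez("w0.npz",p=p,d=d,**c);cv2.imwrite("pics/w0.png",p[:,:,::-1])
```

```text
now [ 0.4947 -0.2156  0.1495] yaw_z -167.8 t 1.7 F [ 0.1  0.2 -0.1] x [ 0. -0. -1.]
[0.0739, -0.0378, -0.0397] [-0.0008, 0.0, -0.0001]
[0.1139, -0.0378, -0.0397] [-0.0008, 0.0, -0.0001]
[0.1389, -0.0378, -0.0397] [-0.0008, 0.0, -0.0001]
[0.1551, -0.0378, -0.0397] [-0.0008, 0.0, -0.0001]
[0.1569, -0.0378, -0.0397] [-0.0008, 0.0, -0.0001]
```

View pics/w0.png

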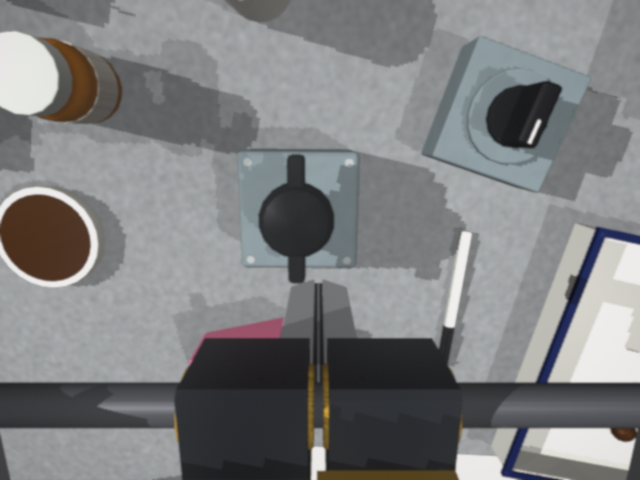

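The wrist view shows the stop pod square-on at about (298,208), with the mushroom at (297,219) and its ears vertical. The shut fingers are just in front of it. Next I press in small steps.

Request:
drive_tool([
  [1, [0.074, -0.038, -0.04], [0, 0, 0]],
  [1, [0.074, -0.038, -0.04], [0, 0, 0]],
  [1, [0.11, -0.038, -0.04], [0, 0, 0]],
  [1, [0.118, -0.038, -0.04], [0, 0, 0]],
  [1, [0.126, -0.038, -0.04], [0, 0, 0]],
  [1, [0.134, -0.038, -0.04], [0, 0, 0]],
  [1, [0.142, -0.038, -0.04], [0, 0, 0]],
  [1, [0.149, -0.038, -0.04], [0, 0, 0]],
  [1, [0.155, -0.038, -0.04], [0, 0, 0]],
  [1, [0.155, -0.038, -0.04], [0, 0, 0]],
])

```text
clock: 2.75
ee_pos: [0.5074, -0.1955, 0.0871]
orientation: [-0.076, -0.703, -0.076, 0.703]
ft_force: [-0.6, -0.1, 0.0]
width: 0.0006
```

Run:
```python
from h import *
z=dict(np.load("w0.npz"));W=cloud(z)
P=W[130:290,220:380].reshape(-1,3);t=P[(P[:,2]>.052)&(P[:,2]<.058)]
print(cv2.minAreaRect((t[:,:2]*1000).astype(np.float32)))
for uv in((296,155),(296,282)):print(ray(z,uv,.092).round(4))
for uv in((258,219),(334,219)):print(ray(z,uv,.085).round(4))
rows([])
```

```text
((508.0144958496094, -195.94583129882812), (88.8524169921875, 89.0146713256836), 11.940596580505371)
[ 0.5507 -0.188   0.092 ]
[ 0.4667 -0.205   0.092 ]
[ 0.5031 -0.1709  0.085 ]
[ 0.514  -0.2214  0.085 ]
now [ 0.5074 -0.1955  0.0871] yaw_z -167.7 t 2.75 F [-0.6 -0.1  0. ] x [-0.001  0.    -1.   ]
```

Run:
```python
from h import *
from station import vision
ims=[]
for n,(a,b,c,e) in dict(scene=(170,270,190,290),wrist=(200,400,100,300)).items():
    p,d=vision.snapshot(n);ims.append(cv2.resize(p[c:e,a:b,::-1],(400,400),interpolation=2))
cv2.imwrite("pics/p1.png",np.hstack(ims));rows([])
```

```text
now [ 0.5077 -0.1957  0.0875] yaw_z -167.7 t 2.85 F [ 0.2  0.1 -0. ] x [ 0. -0. -1.]
```

View pics/p1.png

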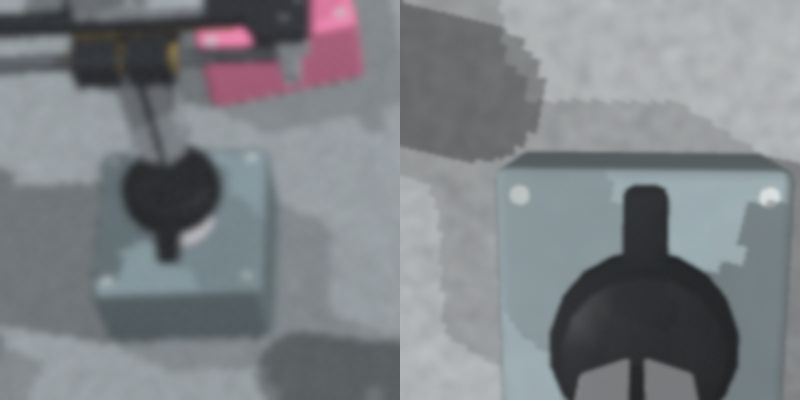

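Run:
```python
from h import *
from station import vision
for n in("scene","wrist"):
    p,d=vision.snapshot(n);c=vision.calibration(n);z=dict(p=p,d=d,**c);np.savez(n+"1.npz",**z)
    for X in((.5077,-.1957,.0875),(.508,-.196,.1),(.508,-.196,.089)):
        q=c["camera_matrix"]@(c["R"]@np.array(X)+c["t"]);print(n,X,(q[:2]/q[2]).round(1))
    W=cloud(z)
    if n=="scene":
        for v in range(222,256,3):print(v,W[v,212].round(4),W[v,208].round(4),p[v,212])
    else:
        for v in range(200,300,8):print(v,W[v,297].round(4),p[v,297])
```

```text
scene (0.5077, -0.1957, 0.0875) [213.9 236.6]
scene (0.508, -0.196, 0.1) [212.8 233.5]
scene (0.508, -0.196, 0.089) [213.6 236.4]
222 [ 0.5137 -0.1878  0.1529] [ 0.5137 -0.1963  0.151 ] [125 129 134]
225 [ 0.5153 -0.1887  0.1444] [ 0.5164 -0.1967  0.144 ] [121 126 131]
228 [ 0.5162 -0.1901  0.1345] [ 0.518  -0.1977  0.1353] [115 119 123]
231 [ 0.5046 -0.198   0.1037] [ 0.5039 -0.2073  0.1004] [68 69 73]
234 [ 0.5091 -0.1976  0.0993] [ 0.5101 -0.2059  0.0989] [46 46 50]
237 [ 0.5157 -0.196   0.0986] [ 0.5188 -0.2032  0.1015] [45 45 49]
240 [ 0.5212 -0.195   0.0958] [ 0.5236 -0.2025  0.0976] [46 47 49]
243 [ 0.5279 -0.1934  0.0951] [ 0.529  -0.2016  0.0948] [43 45 48]
246 [ 0.5316 -0.1933  0.0893] [ 0.5343 -0.2007  0.0917] [42 43 46]
249 [ 0.5407 -0.1903  0.0931] [ 0.5206 -0.2104  0.0549] [43 44 47]
252 [ 0.5487 -0.188   0.0949] [ 0.5302 -0.2072  0.0592] [42 45 48]
255 [ 0.5501 -0.1892  0.0849] [ 0.5383 -0.2047  0.0611] [78 88 93]
wrist (0.5077, -0.1957, 0.0875) [319.7 274.3]
wrist (0.508, -0.196, 0.1) [320.5 281.8]
wrist (0.508, -0.196, 0.089) [320.3 274.8]
200 [ 0.5392 -0.175   0.0527] [136 150 154]
208 [ 0.5347 -0.176   0.054 ] [136 149 153]
216 [ 0.5298 -0.177   0.0537] [137 150 155]
224 [ 0.5252 -0.178   0.0548] [138 152 156]
232 [ 0.5265 -0.179   0.0809] [104 114 117]
240 [ 0.5247 -0.1799  0.0911] [45 47 49]
248 [ 0.5215 -0.1807  0.0947] [62 63 66]
256 [ 0.5177 -0.1816  0.096 ] [63 63 66]
264 [ 0.5139 -0.1824  0.0972] [59 60 63]
272 [ 0.5098 -0.1833  0.0977] [54 54 57]
280 [ 0.5055 -0.1841  0.0976] [47 49 51]
288 [ 0.5149 -0.184   0.1336] [123 124 127]
296 [ 0.5151 -0.1844  0.1431] [123 124 126]
```

Run:
```python
from h import *
for n,(a,b,c,e) in dict(scene=(190,240,200,240),wrist=(270,370,260,335)).items():
    z=dict(np.load(n+"1.npz"));W=cloud(z)[c:e,a:b].reshape(-1,3)
    P=W[(W[:,2]>.108)&(W[:,2]<.16)]
    print(n,len(P),np.percentile(P[:,2],[0,1,3,10]).round(4))
    for lo in np.arange(.108,.16,.006):
        q=P[(P[:,2]>lo)&(P[:,2]<lo+.006)]
        if len(q):print(lo.round(3),len(q),q[:,:2].min(0).round(4),q[:,:2].max(0).round(4))
```

```text
scene 133 [0.1258 0.1265 0.1285 0.1318]
0.12 1 [ 0.5166 -0.1976] [ 0.5166 -0.1976]
0.126 13 [ 0.5119 -0.2031] [ 0.5173 -0.1872]
0.132 24 [ 0.5028 -0.2068] [ 0.5183 -0.1825]
0.138 26 [ 0.4962 -0.2076] [ 0.5192 -0.1833]
0.144 27 [ 0.4991 -0.206 ] [ 0.5202 -0.1825]
0.15 22 [ 0.499 -0.208] [ 0.5194 -0.1817]
0.156 20 [ 0.499  -0.2059] [ 0.5198 -0.183 ]
wrist 1911 [0.1223 0.1233 0.1247 0.1296]
0.12 100 [ 0.4993 -0.1986] [ 0.518  -0.1872]
0.126 188 [ 0.4998 -0.2042] [ 0.5192 -0.181 ]
0.132 286 [ 0.5135 -0.2048] [ 0.5194 -0.1808]
0.138 311 [ 0.5137 -0.2046] [ 0.5195 -0.1807]
0.144 348 [ 0.5136 -0.2047] [ 0.5194 -0.1807]
0.15 397 [ 0.5136 -0.2049] [ 0.5194 -0.1806]
0.156 281 [ 0.5131 -0.205 ] [ 0.5194 -0.1806]
```

Both cameras put the real fingertip at z ≈ 0.125, while the reported TCP reads 0.0875. The force is zero and the button is still out. So the fingers end about 37 mm short of the reported TCP. I'll go on down guided by force.

Request:
drive_tool([
  [1, [0.03, 0, 0], [0, 0, 0]],
  [1, [0.05, 0, 0], [0, 0, 0]],
  [1, [0.056, 0, 0], [0, 0, 0]],
  [1, [0.062, 0, 0], [0, 0, 0]],
  [1, [0.067, 0, 0], [0, 0, 0]],
  [1, [0.067, 0, 0], [0, 0, 0]],
])

```text
clock: 3.55
ee_pos: [0.5074, -0.1955, 0.0607]
orientation: [-0.076, -0.703, -0.076, 0.703]
ft_force: [-0.8, 0.7, 3.0]
width: 0.0005
```

Request:
drive_tool([
  [1, [0.006, 0, 0], [0, 0, 0]],
  [1, [0.012, 0, 0], [0, 0, 0]],
  [1, [0.018, 0, 0], [0, 0, 0]],
  [1, [0.022, 0, 0], [0, 0, 0]],
  [1, [0.022, 0, 0], [0, 0, 0]],
])

```text
clock: 4.05
ee_pos: [0.5078, -0.1957, 0.0519]
orientation: [0.076, 0.703, 0.076, -0.703]
ft_force: [-1.9, 2.1, 4.5]
width: 0.0003
```

Request:
drive_tool([
  [1, [0.0025, 0, 0], [0, 0, 0]],
  [1, [0.0025, 0, 0], [0, 0, 0]],
])

```text
clock: 4.25
ee_pos: [0.5078, -0.1958, 0.0511]
orientation: [0.076, 0.703, 0.076, -0.703]
ft_force: [-2.5, 1.3, 6.2]
width: 0.0003
```

Request:
drive_tool([
  [1, [0.0025, 0, 0], [0, 0, 0]],
  [1, [0.0025, 0, 0], [0, 0, 0]],
])

```text
clock: 4.45
ee_pos: [0.5079, -0.1958, 0.0504]
orientation: [0.076, 0.703, 0.076, -0.703]
ft_force: [-2.7, 2.5, 7.7]
width: 0.0004
```

Request:
drive_tool([
  [1, [0.0025, 0, 0], [0, 0, 0]],
  [1, [0.0025, 0, 0], [0, 0, 0]],
])

```text
clock: 4.65
ee_pos: [0.5081, -0.1959, 0.0503]
orientation: [0.076, 0.703, 0.076, -0.703]
ft_force: [-5.0, 3.4, 11.4]
width: 0.0002
```

That is past 7 N with no further travel, so it's on the stop. Lifting off to check the latch.

Request:
drive_tool([
  [1, [-0.03, 0, 0], [0, 0, 0]],
  [1, [-0.1, 0, 0], [0, 0, 0]],
  [1, [-0.15, 0, 0], [0, 0, 0]],
  [1, [-0.15, 0, 0], [0, 0, 0]],
])

```text
clock: 5.05
ee_pos: [0.5099, -0.1972, 0.1119]
orientation: [0.077, 0.705, 0.074, -0.701]
ft_force: [0.7, -0.7, 0.5]
width: 0.0003
```

```bash
cat >> h.py <<'E'
def zs(ax=(.508,-.196)):
    from station import vision
    for n in("scene","wrist"):
        p,d=vision.snapshot(n);z=dict(p=p,d=d,**vision.calibration(n));np.savez(n+"L.npz",**z);W=cloud(z).reshape(-1,3)
        g=p.max(2).ravel();r=np.hypot(W[:,0]-ax[0],W[:,1]-ax[1])
        m=(r<.048)&(W[:,2]>.064)&(W[:,2]<.106)&(g<85)
        for nm,k in(("dome",m&(r<.012)),("ears",m&(r>.031))):
            Q=W[k]; 
            if len(Q)<4: print(n,nm,len(Q));continue
            v=Q[:,:2]-ax; a=np.arctan2(np.sin(2*np.arctan2(v[:,1],v[:,0])).mean(),np.cos(2*np.arctan2(v[:,1],v[:,0])).mean())/2
            print(n,nm,len(Q),"z",np.median(Q[:,2]).round(4),"yaw",np.degrees(a).round(1) if nm=="ears" else "")
E
python3 - <<'E'
from h import *
zs()
# ear frame push targets: far ear, finger on +y side
ax=np.array([.508,-.196]);off=np.array([.001,.0015])
def tgt(th,z,tan,r=.038):
    u=np.array([np.cos(th),np.sin(th)]);t=np.array([-np.sin(th),np.cos(th)])
    p=ax+r*u+tan*t-off; return (*p,z-.037,np.degrees(th)-180)
th=np.radians(12)
rows([tgt(th,.13,.027),tgt(th,.0735,.027)]+[tgt(th-np.radians(k),.0735,.0205) for k in(0,8,16,24,32,40,46)])
E
```

```text
scene dome 91 z 0.0891 yaw 
scene ears 53 z 0.0821 yaw 10.5
wrist dome 1230 z 0.0861 yaw 
wrist ears 383 z 0.0783 yaw 12.6
now [ 0.5077 -0.1958  0.1085] yaw_z -167.7 t 5.15 F [-0.8  0.3 -0.5] x [ 0. -0. -1.]
[0.0386, -0.0632, -0.0927] [0.0017, -0.0001, -0.0001]
[0.1799, -0.0632, -0.0927] [0.0017, -0.0001, -0.0001]
[0.1799, -0.047, -0.0926] [0.0017, -0.0001, -0.0001]
[0.1799, -0.0332, -0.0987] [0.0461, -0.0001, -0.0001]
[0.1799, -0.0188, -0.1029] [0.0905, -0.0001, -0.0001]
[0.1799, -0.0038, -0.105] [0.135, -0.0001, -0.0001]
[0.1799, 0.0112, -0.105] [0.1794, -0.0002, -0.0001]
[0.1799, 0.0261, -0.1029] [0.2239, -0.0002, -0.0001]
[0.1799, 0.037, -0.1] [0.2572, -0.0002, -0.0001]
```

Latched: the dome top measures 0.089 m. Now I put the finger beside the far ear, on its +y side.

Request:
drive_tool([
  [1, [0.0, -0.063, -0.093], [0, 0, 0]],
  [1, [0.0, -0.063, -0.093], [0, 0, 0]],
  [1, [0.1, -0.063, -0.093], [0, 0, 0]],
  [1, [0.15, -0.063, -0.093], [0, 0, 0]],
  [1, [0.185, -0.063, -0.093], [0, 0, 0]],
  [1, [0.185, -0.063, -0.093], [0, 0, 0]],
])

```text
clock: 5.75
ee_pos: [0.5362, -0.1622, 0.0317]
orientation: [-0.075, -0.701, -0.077, 0.705]
ft_force: [-0.4, 0.3, 0.7]
width: 0.0004
```

Run:
```python
from h import *
zs()
z=dict(np.load("wristL.npz"));z2=dict(np.load("sceneL.npz"))
cv2.imwrite("pics/p2.png",np.hstack([cv2.resize(z2["p"][190:290,170:270,::-1],(400,400),interpolation=2),cv2.resize(z["p"][180:340,240:400,::-1],(400,400),interpolation=2)]))
ax=np.array([.508,-.196]);off=np.array([.001,.0015])
def tgt(th,z,tan,r=.038):
    u=np.array([np.cos(th),np.sin(th)]);t=np.array([-np.sin(th),np.cos(th)])
    p=ax+r*u+tan*t-off; return (*p,z-.037,np.degrees(th)-180)
th=np.radians(12)
rows([tgt(th-np.radians(k),.0715,.019) for k in(0,6,12,18,24,30,36,42)])
```

```text
scene dome 0
scene ears 39 z 0.0804 yaw 9.8
wrist dome 0
wrist ears 1023 z 0.0808 yaw 12.5
now [ 0.5387 -0.1634  0.0349] yaw_z -167.7 t 5.85 F [-0.2 -0.7  0.4] x [-0. -0. -1.]
[0.0011, 0.0194, 0.0002] [0.0016, 0.0, -0.0]
[0.0011, 0.0296, -0.0042] [0.0349, 0.0, -0.0]
[0.0011, 0.0402, -0.0075] [0.0683, 0.0, -0.0]
[0.0011, 0.0511, -0.0097] [0.1016, 0.0, -0.0]
[0.0011, 0.0622, -0.0107] [0.1349, 0.0, -0.0]
[0.0011, 0.0733, -0.0105] [0.1683, 0.0, -0.0]
[0.0011, 0.0843, -0.0092] [0.2016, 0.0, -0.0]
[0.0011, 0.0952, -0.0068] [0.2349, 0.0, -0.0]
```

View pics/p2.png

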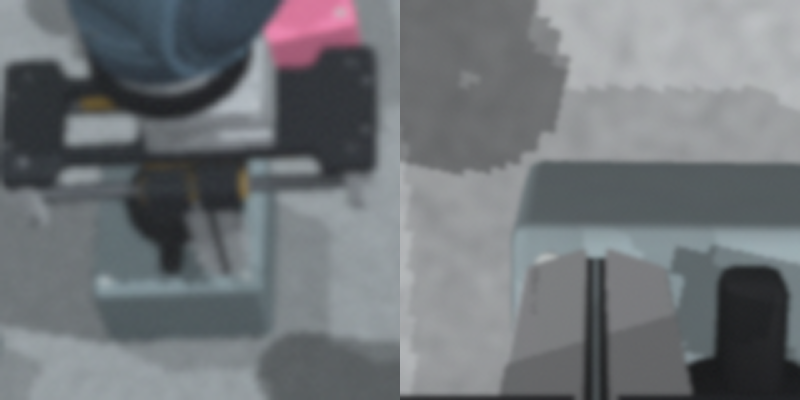

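The finger stands beside the far ear with a gap (ear at about (750,330) in the right half, finger at about (600,320)). Pushing clockwise along the arc.

Request:
drive_tool([
  [1, [0, 0.019, 0], [0, 0, 0]],
  [1, [0, 0.03, -0.004], [0.035, 0, 0]],
  [1, [0, 0.04, -0.0075], [0.068, 0, 0]],
  [1, [0, 0.051, -0.01], [0.1, 0, 0]],
  [1, [0, 0.062, -0.011], [0.135, 0, 0]],
  [1, [0, 0.073, -0.0105], [0.168, 0, 0]],
  [1, [0, 0.073, -0.0105], [0.168, 0, 0]],
])

```text
clock: 6.55
ee_pos: [0.5503, -0.1923, 0.0367]
orientation: [-0.11, 0.7, -0.111, -0.697]
ft_force: [0.9, 0.4, 0.1]
width: 0.0007
```

Run:
```python
from h import *
zs();rows([])
```

```text
scene dome 0
scene ears 3
wrist dome 0
wrist ears 853 z 0.0884 yaw -17.0
now [ 0.5498 -0.1913  0.0359] yaw_z 162.2 t 6.65 F [ 0.7  0.8 -0. ] x [ 0.002 -0.001 -1.   ]
```

Request:
drive_tool([
  [1, [0, 0.014, -0.0055], [0.044, 0, 0]],
  [1, [0, 0.014, -0.0055], [0.044, 0, 0]],
  [1, [0, 0.007, -0.03], [0.044, 0, 0]],
  [1, [0, 0.0, -0.075], [0.044, 0, 0]],
  [1, [0, 0.0, -0.075], [0.044, 0, 0]],
  [1, [-0.1, 0.0, -0.075], [0.044, 0, 0]],
  [1, [-0.2, 0.0, -0.075], [0.044, 0, 0]],
  [1, [-0.2, 0.0, -0.075], [0.044, 0, 0]],
])

```text
clock: 7.45
ee_pos: [0.5812, -0.202, 0.1215]
orientation: [-0.156, 0.693, -0.159, -0.686]
ft_force: [0.7, -0.3, 0.6]
width: 0.0004
```

Run:
```python
from h import *
from station import vision
zs()
z=dict(np.load("sceneL.npz"));cv2.imwrite("pics/p3.png",z["p"][:,:,::-1])
p,d=vision.snapshot("top");zt=dict(p=p,d=d,**vision.calibration("top"));W=cloud(zt).reshape(-1,3);r=np.hypot(W[:,0]-.508,W[:,1]+.196);print("top dome",np.median(W[r<.01,2]))
rows([(.48,.0,.14,-167.7),(.521,.1535,.14,-167.7),(.521,.1535,.05,-167.7)])
```

```text
scene dome 0
scene ears 12 z 0.0906 yaw 9.9
wrist dome 0
wrist ears 0
top dome 0.49341028526661174
now [ 0.5768 -0.1997  0.1141] yaw_z 154.2 t 7.6 F [-0.2 -0.4  0.4] x [-0.001  0.    -1.   ]
[-0.0642, -0.3441, 0.4353] [-0.2116, 0.0004, 0.0001]
[-0.0642, -0.7342, 0.51] [-0.2116, 0.0004, 0.0001]
[0.1608, -0.7342, 0.5097] [-0.2116, 0.0004, 0.0001]
```

View pics/p3.png

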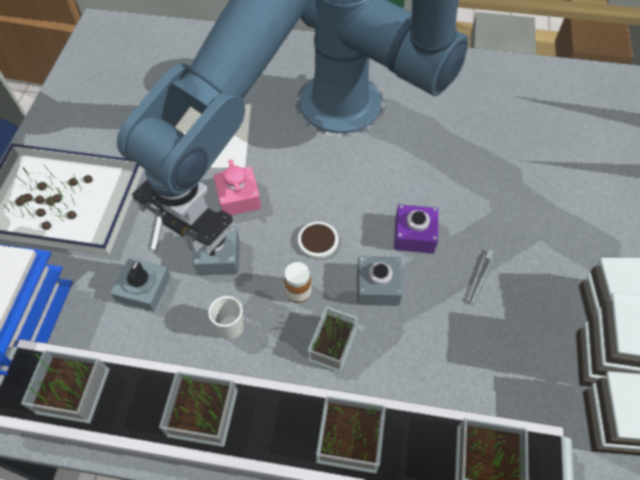

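The scene shows the gripper still over the stop pod, with the button mostly hidden. The other things are unmoved. I'll move clear towards restart and check the stop before pressing anything.

Request:
drive_tool([
  [1, [-0.064, -0.05, 0.1], [-0.05, 0, 0]],
  [1, [-0.064, -0.2, 0.25], [-0.1, 0, 0]],
  [1, [-0.064, -0.344, 0.435], [-0.21, 0, 0]],
  [1, [-0.064, -0.344, 0.435], [-0.21, 0, 0]],
  [1, [-0.064, -0.734, 0.51], [-0.21, 0, 0]],
  [1, [-0.064, -0.734, 0.51], [-0.21, 0, 0]],
  [1, [-0.064, -0.734, 0.51], [-0.21, 0, 0]],
  [1, [-0.064, -0.734, 0.51], [-0.21, 0, 0]],
  [1, [-0.064, -0.734, 0.51], [-0.21, 0, 0]],
  [1, [-0.064, -0.734, 0.51], [-0.21, 0, 0]],
  [1, [-0.064, -0.734, 0.51], [-0.21, 0, 0]],
  [1, [-0.064, -0.734, 0.51], [-0.21, 0, 0]],
])

```text
clock: 8.8
ee_pos: [0.5216, 0.1519, 0.1399]
orientation: [-0.073, -0.703, -0.073, 0.704]
ft_force: [-0.3, 0.0, 0.1]
width: 0.0003
```

Run:
```python
from h import *
zs()
z=dict(np.load("wristL.npz"));W=cloud(z).reshape(-1,3)
m=(abs(W[:,0]-.523)<.06)&(abs(W[:,1]-.156)<.06)&(abs(W[:,2]-.055)<.004)
print(cv2.minAreaRect((W[m,:2]*1000).astype(np.float32)))
cv2.imwrite("pics/p4.png",z["p"][:,:,::-1])
rows([(.522,.1545,h,-172.6) for h in(.06,.045,.041,.035)])
```

```text
scene dome 90 z 0.1002 yaw 
scene ears 60 z 0.0917 yaw 11.1
wrist dome 0
wrist ears 0
((524.0789794921875, 158.505126953125), (89.61743927001953, 89.61087036132812), 7.720265865325928)
now [0.5219 0.1521 0.1403] yaw_z -168.1 t 8.9 F [ 0.8 -0.4  0.2] x [-0. -0. -1.]
[0.2008, -0.0058, -0.0014] [0.0247, 0.0001, -0.0]
[0.2383, -0.0058, -0.0014] [0.0247, 0.0001, -0.0]
[0.2483, -0.0058, -0.0014] [0.0247, 0.0001, -0.0]
[0.2633, -0.0058, -0.0014] [0.0247, 0.0001, -0.0]
```

View pics/p4.png

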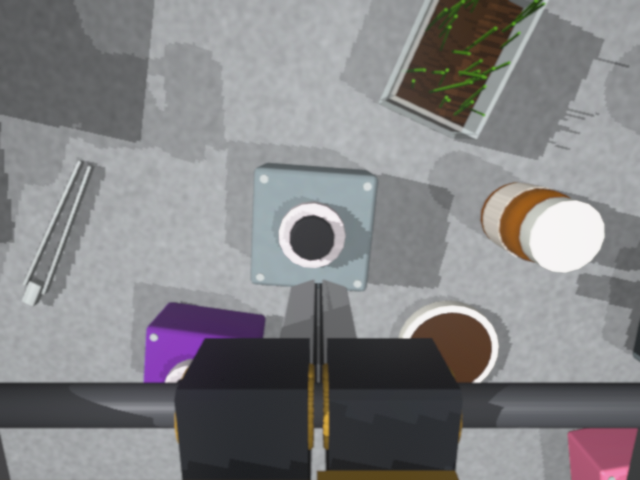

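The stop is out: dome at 0.1002 m and ears back at rest. In the wrist view the grey restart button is at (311,236) and the pad is clear. Pressing it in steps.

Request:
drive_tool([
  [1, [0.1, -0.0085, -0.001], [0.025, 0, 0]],
  [1, [0.2, -0.0085, -0.001], [0.025, 0, 0]],
  [1, [0.235, -0.0085, -0.001], [0.025, 0, 0]],
  [1, [0.245, -0.0085, -0.001], [0.025, 0, 0]],
  [1, [0.25, -0.0085, -0.001], [0.025, 0, 0]],
  [1, [0.255, -0.0085, -0.001], [0.025, 0, 0]],
  [1, [0.26, -0.0085, -0.001], [0.025, 0, 0]],
  [1, [0.26, -0.0085, -0.001], [0.025, 0, 0]],
])

```text
clock: 9.7
ee_pos: [0.5233, 0.1565, 0.038]
orientation: [0.046, 0.707, 0.046, -0.704]
ft_force: [0.3, -1.5, 2.8]
width: 0.0007
```

Request:
drive_tool([
  [1, [0.0025, 0, 0], [0, 0, 0]],
  [1, [0.0025, 0, 0], [0, 0, 0]],
])

```text
clock: 9.9
ee_pos: [0.5232, 0.1566, 0.0366]
orientation: [0.046, 0.707, 0.046, -0.704]
ft_force: [2.3, -0.6, 4.0]
width: 0.0009
```

Request:
drive_tool([
  [1, [0.0025, 0, 0], [0, 0, 0]],
  [1, [0.005, 0, 0], [0, 0, 0]],
  [1, [0.005, 0, 0], [0, 0, 0]],
])

```text
clock: 10.2
ee_pos: [0.5233, 0.1565, 0.0352]
orientation: [0.046, 0.707, 0.046, -0.705]
ft_force: [0.4, -2.0, 10.4]
width: 0.0005
```

Request:
drive_tool([
  [1, [0.003, 0, 0], [0, 0, 0]],
  [1, [0.003, 0, 0], [0, 0, 0]],
])

```text
clock: 10.4
ee_pos: [0.5233, 0.1566, 0.035]
orientation: [0.046, 0.706, 0.046, -0.705]
ft_force: [-3.1, -3.3, 17.0]
width: 0.0002
```

Fully down: 17 N with no further travel. Lifting away to check.

Request:
drive_tool([
  [1, [-0.03, 0, 0], [0, 0, 0]],
  [1, [-0.12, 0, 0], [0, 0, 0]],
  [1, [-0.25, 0, 0], [0, 0, 0]],
  [1, [-0.3, 0, 0], [0, 0, 0]],
  [1, [-0.3, 0, 0], [0, 0, 0]],
  [1, [-0.3, 0, 0], [0, 0, 0]],
  [1, [-0.3, 0, 0], [0, 0, 0]],
])

```text
clock: 11.1
ee_pos: [0.5197, 0.1565, 0.1495]
orientation: [-0.046, -0.704, -0.046, 0.707]
ft_force: [0.4, -0.2, -0.2]
width: 0.0007
```

Run:
```python
from h import *
zs()
for n in("wrist","scene"):
    z=dict(np.load(n+"L.npz"));W=cloud(z).reshape(-1,3);r=np.hypot(W[:,0]-.5235,W[:,1]-.157);q=W[(r<.008)&(W[:,2]<.1),2];print(n,"restart z",len(q),np.median(q))
a=dict(np.load("scene0.npz"))["p"];b=dict(np.load("sceneL.npz"))["p"]
cv2.imwrite("pics/p5.png",b[:,:,::-1]);rows([])
```

```text
scene dome 92 z 0.0996 yaw 
scene ears 64 z 0.0915 yaw 11.1
wrist dome 0
wrist ears 0
wrist restart z 383 0.07632008047585034
scene restart z 40 0.07704382502778773
now [0.5201 0.1565 0.1499] yaw_z -172.6 t 11.2 F [ 0.  -0.4  0.1] x [-0.004 -0.    -1.   ]
```

View pics/p5.png

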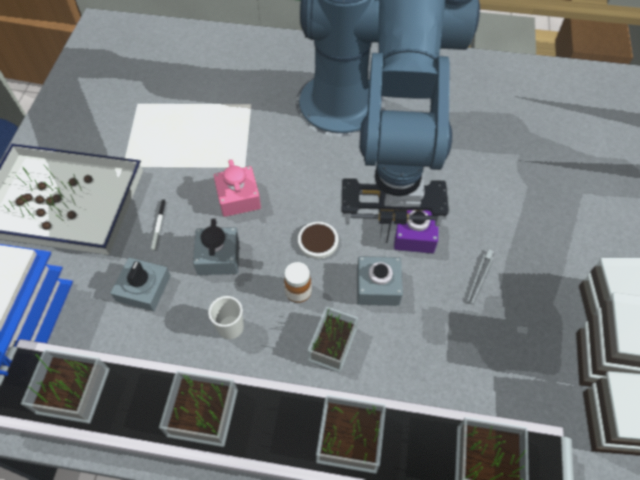

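The stop at (213,236) and restart at (381,271) are both out, nothing else has shifted, and the gripper is clear.

```bash
python3 -c "
from station import job
print(job.sign_off())"
```

```text
the job is handed in; nothing more can be done
None
```

The stop test is done in the order asked, and I handed the job in at about 11.2 s on the robot's clock.

- **Stop pressed:** I pushed the black mushroom down to its hard stop with about 11 N. After I lifted off, it stayed latched, with its top measured at 0.089 m.
- **Stop released:** I pushed the far ear about 37° clockwise and moved away. The button sprang out to 0.100 m and its ears went back to rest. I confirmed this before touching restart.
- **Restart pressed:** I pressed it until it moved no further, at up to 17 N, and let go. Its top came back to 0.077 m.

**One disagreement:** the reported tool tip was about 37 mm lower than the real fingertips. My first press therefore stopped short and touched nothing. After that I corrected for the offset using the cameras and the force readings.

**Last checks:** both buttons are out, the robot touches nothing (about 0 N), and by eye the knob and loose things look unmoved in the scene picture. The wrist camera read the latched dome about 3 mm lower than the scene camera did. The wrist camera could not see the stop in the later checks, so those rely on the scene camera alone.

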